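Hole saws back on their rack in order of size

TASK

Put the four loose hole saws back on the white rack, teeth down over the dowels, in order of size from the largest on the thickest dowel to the smallest on the thinnest. Each saw covers the black shadow painted round its dowel and stands flat on the board.

Things in the scene. Friction and masses are not known exactly. Their poses are not given: they have to be found in the camera images.
- rack: white melamine board, 84 x 258 mm, 18 mm thick, fixed to the bench; four upright dowels in a row along it. Origin: centre of its underside; z up; y along the board towards the thickest dowel (dowels at y = +91, +16, -49 and -105 mm, thickest first, at x = 0). A grinder 250 mm tall stands at the right (world x 0.39 to 0.61, y below -0.47), near the gripper's start
- dowel_40: the thickest dowel on the rack, 40 mm in diameter, 28 mm tall, fixed, its top edge bevelled 3 mm; on the board round its foot the shadow of its saw is painted, a black disc 66 mm across. Origin: centre of its foot, on the board's top face; z up
- dowel_30: the second thickest dowel on the rack, 30 mm in diameter, 28 mm tall, fixed, its top edge bevelled 3 mm; on the board round its foot the shadow of its saw is painted, a black disc 56 mm across. Origin: centre of its foot, on the board's top face; z up
- dowel_20: the second thinnest dowel on the rack, 20 mm in diameter, 28 mm tall, fixed, its top edge bevelled 3 mm; on the board round its foot the shadow of its saw is painted, a black disc 46 mm across. Origin: centre of its foot, on the board's top face; z up
- dowel_12: the thinnest dowel on the rack, 12 mm in diameter, 28 mm tall, fixed, its top edge bevelled 3 mm; on the board round its foot the shadow of its saw is painted, a black disc 37 mm across. Origin: centre of its foot, on the board's top face; z up
- saw_64: loose blue hole saw, the largest: a round steel cup 64 mm in outer diameter, 46 mm tall, wall 3 mm (bore 58 mm), closed on top (5 mm thick, so 41 mm deep inside) and standing mouth down with its bright teeth on the bench. Origin: centre of its open toothed rim, on the bench at the start; z up to the closed end. About 182 g, may differ by a third
- saw_54: loose blue hole saw, the second largest: a round steel cup 54 mm in outer diameter, 46 mm tall, wall 3 mm (bore 48 mm), closed on top (5 mm thick, so 41 mm deep inside) and standing mouth down with its bright teeth on the bench. Origin: centre of its open toothed rim, on the bench at the start; z up to the closed end. About 152 g, may differ by a third
- saw_44: loose blue hole saw, the second smallest: a round steel cup 44 mm in outer diameter, 46 mm tall, wall 3 mm (bore 38 mm), closed on top (5 mm thick, so 41 mm deep inside) and standing mouth down with its bright teeth on the bench. Origin: centre of its open toothed rim, on the bench at the start; z up to the closed end. About 122 g, may differ by a third
- saw_35: loose blue hole saw, the smallest: a round steel cup 35 mm in outer diameter, 46 mm tall, wall 3 mm (bore 29 mm), closed on top (5 mm thick, so 41 mm deep inside) and standing mouth down with its bright teeth on the bench. Origin: centre of its open toothed rim, on the bench at the start; z up to the closed end. About 95 g, may differ by a third

How it is judged (in metres and radians):
At the end, for the whole second after the job is handed in: Each saw stands upright (within 0.08 rad) over its own dowel (64 mm saw on the 40 mm dowel, 54 on 30, 44 on 20, 35 on 12), its axis within 12 mm of the dowel's, its toothed rim down on the board (within 4 mm), at rest (below 0.02 m/s) (horizontal distance between saw_64 and dowel_40 below 0.012 m and z of saw_64 in the frame of dowel_40 between -0.004 and 0.004 m and angle between each of saw_64, saw_54, saw_44, saw_35's own z axis and vertical below 0.08 rad and linear speed of each of saw_64, saw_54, saw_44, saw_35 below 0.02 m/s and horizontal distance between saw_54 and dowel_30 below 0.012 m and z of saw_54 in the frame of dowel_30 between -0.004 and 0.004 m and horizontal distance between saw_44 and dowel_20 below 0.012 m and z of saw_44 in the frame of dowel_20 between -0.004 and 0.004 m and horizontal distance between saw_35 and dowel_12 below 0.012 m and z of saw_35 in the frame of dowel_12 between -0.004 and 0.004 m); the robot touches nothing.
It also fails if it takes over 104 s, if anything falls off the work surface, if the arm or the gripper's body presses on something with over 40 N, if the wrist force passes 120 N, or if a joint passes its speed limit or range.

ROBOT

A 6-joint arm with a two-finger parallel gripper is mounted at the origin on a cart in front of the work surface, level with it; the furniture and walls round the work are solid. World frame = base frame: x ahead of the robot, y to its left, z up, the work surface at z = 0. Lengths are in m, angles in degrees, forces in N, time in s.
With the tool pointing down it reaches from about 0.3 to 0.875 m from the base axis. Payload 6.4 kg.
Tool frame: the origin (TCP) lies midway between the tips of the shut fingers; the grasp point (between the pads) lies 19 mm behind it (arm.grip_point_offset is the distance from the TCP to the grasp point, in m); z points along the fingers, y is the line along which they close (so a half turn about z gives the same grasp; the last joint's range is limited). The gripper opens to 85 mm and grips with 20 to 120 N. Pads are 22 mm wide; open, the fingers measure 114 mm over their backs; the gripper's body (76 mm by 85 mm) begins 54 mm behind the grasp point. The pads swing forward as they close: fully open they stand 13 mm farther back than shut.
Start: joints at [-75.877, 10.359, 92.074, -0, 77.567, -11.82], TCP at [0.252, -0.517, 0.231] pointing down, gripper open.
Joint ranges: [-171.53, 171.53], [-51.25, 118.39], [17.06, 147.69], [-65.23, 245.23], [0, 150.52], [-178.68, 178.68]. Speed limits (degrees/s): [147.25, 147.25, 172.46, 180, 180, 180].

INTERFACE

Orientations are given as [roll, pitch, yaw] about the fixed x, y, z axes, in that order (R = Rz(yaw) Ry(pitch) Rx(roll)).
In Python, from plant import arm gives the robot as it stands. The module is installed in compiled form; this text tells all that it offers.
- The arm moves only by the tool move_arm, never from a script. Its argument "deltas" is a list of rows, each a list of 4 numbers: the shift along the world's x, y, z in mm, then the turn about the world's z in rad. In form: [[x, y, z, spin], ...]. A call has exactly 10 rows; each row shifts and turns the commanded pose from where the row before left it; what a row does not reach is not made up. A row lasts 1/12 s, in which the tool goes at most 41.7 mm and 7.16 degrees, less where a joint would pass 70% of its speed; a pose out of reach is approached as far as the arm can. A call is refused whole if a number of a shift passes 41.7 or a number of a turn 0.125, either way. A call with a gripper value outside its range is refused whole. "claw" is the finger opening in mm, from 0 to 85.4, set as the call begins (left out, the last holds). The fingers move at their own pace and stop on an object; the grip force is fixed at half the most. Time passes only in rows, so rows that do not move let the fingers close, or fill a call up. It gives the time, the measured TCP pose, the force, the opening and the grip force at its end, in the units of the state.
- arm.get_obs(): the state, without advancing time (a new reading comes with each control period).
- arm.camera(name): name is "side" or "top" or "wrist"; returns a dict with "img" (480x640x3 uint8, red, green, blue), "range_z" (480x640 float32, m along the optical axis (not along the pixel's ray), 0 where there is no reading), "mtx" (3x3 intrinsics, pixels), "extrinsics" (4x4, takes a point from camera to world coordinates). Camera axes: x right, y down, z forward; pixel columns grow to the right and rows downward; lengths in m; the calibration is good to about 2 mm. A picture is of the moment at which its call begins.
- arm.close_job(): hands the job in; it is judged then, once.
The state is a dict: "t": time; "joints": joint angles; "joint_vel": joint speeds; "effort": joint torques, N m; "eef_pos": TCP position; "tool_rot": TCP orientation; "contact_force": force on the tool from outside, world axes, zero at the start; "wrist_torque": the same for the moment, N m; "width": finger opening in m; "finger_force": force on a finger pad.
Only numpy, scipy, OpenCV 4.12 (cv2) and the standard library are available. Lean on these libraries where they do the work, as an engineer would, in place of code of your own. Each camera call takes 0.05 s, during which the arm holds its last target. There are 200 camera calls.

## Working session

There is one attempt and no reset: what is moved stays moved. The work goes in short steps, Python scripts to look and compute and a tool call to move; the robot and the scene stay as the last step left them, time stands still between calls to the robot, and variables do not carry over. Pictures are saved under pics/ and viewed, at most 14 in all, crops included, and the job is handed in when it is done.

Besides the shell and the picture viewer there is one more tool, called as name(argument=value, ...) on one line, values as JSON. move_arm: Moves the arm, as the interface text tells. Its arguments: {"type":"object","properties":{"deltas":{"type":"array"},"claw":{"type":"number"}},"required":["deltas"]}

```bash
mkdir -p pics; python3 - <<'E'
from plant import arm
import cv2,numpy as np
o=arm.get_obs(); print({k:np.round(v,3).tolist() for k,v in o.items()})
ims=[]
for n in ("top","side"):
    c=arm.camera(n); np.savez(f"pics/{n}0.npz",**c); print(n,np.round(c["mtx"],1).tolist(),np.round(c["extrinsics"],3).tolist())
    cv2.imwrite(f"pics/{n}0.png",c["img"][:,:,::-1])
E
```

```text
{'t': 0.0, 'joints': [-75.878, 10.403, 92.133, -0.001, 77.565, -11.822], 'joint_vel': [0.128, -0.04, 0.028, 0.054, -0.028, -0.051], 'effort': [0.002, -44.487, -35.133, -0.0, 0.009, -0.0], 'eef_pos': [0.251, -0.517, 0.23], 'tool_rot': [-179.901, -0.02, 25.944], 'contact_force': [-0.299, 0.101, 0.258], 'wrist_torque': [-0.021, 0.013, 0.018], 'finger_force': 0.0, 'width': 0.085}
top [[465.8, 0.0, 317.4], [0.0, 465.8, 238.3], [0.0, 0.0, 1.0]] [[-0.01, -0.998, 0.056, 0.463], [-1.0, 0.01, -0.003, 0.034], [0.002, -0.057, -0.998, 1.023], [0.0, 0.0, 0.0, 1.0]]
side [[605.6, 0.0, 319.2], [0.0, 605.6, 231.3], [0.0, 0.0, 1.0]] [[-0.996, -0.065, 0.065, 0.441], [-0.09, 0.577, -0.812, 1.198], [0.015, -0.814, -0.58, 0.912], [0.0, 0.0, 0.0, 1.0]]
```

View pics/top0.png

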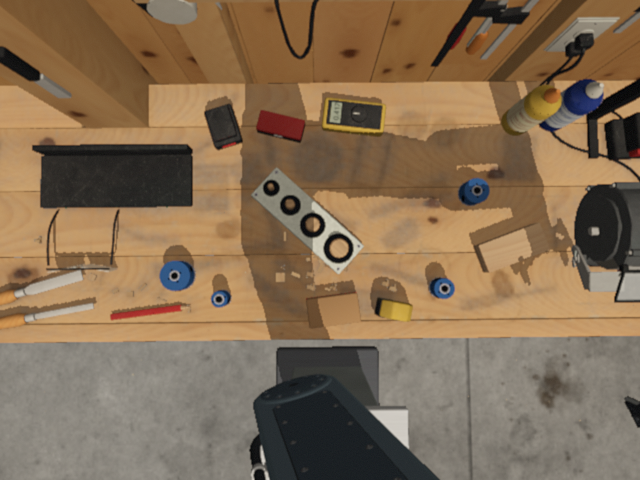

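View pics/side0.png

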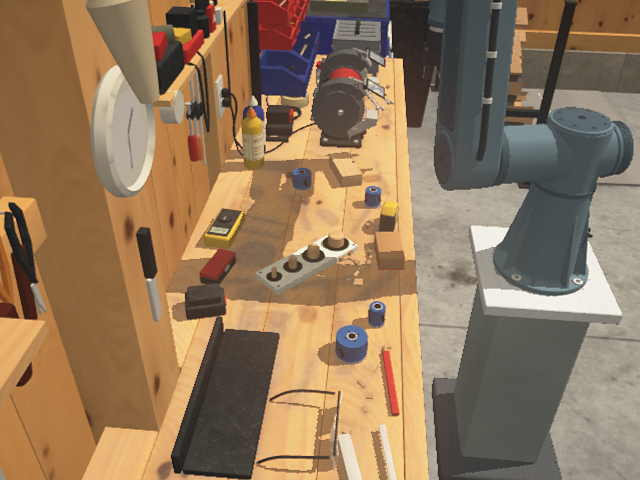

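The top view shows the blue saws at (176,275), (220,298), (442,288) and (474,191), and the rack dowels from (338,248), the thickest, to (271,188). The side view shows all of them too. Next I'll measure them with the range data from both cameras.

```bash
cat > h.py <<'E'
import numpy as np,cv2
def cloud(c):
    v,u=np.mgrid[:480,:640]; z=c["range_z"]; K=c["mtx"]
    P=np.stack([(u-K[0,2])*z/K[0,0],(v-K[1,2])*z/K[1,1],z],-1); E=c["extrinsics"]
    W=P@E[:3,:3].T+E[:3,3]; W[z<=0]=np.nan; return W
def ray(c,u,v,h):
    K=c["mtx"];E=c["extrinsics"];d=E[:3,:3]@np.array([(u-K[0,2])/K[0,0],(v-K[1,2])/K[1,1],1]);o=E[:3,3]
    return o+d*(h-o[2])/d[2]
def blue(c):
    h=cv2.cvtColor(c["img"],cv2.COLOR_RGB2HSV); return ((h[...,0]>95)&(h[...,0]<125)&(h[...,1]>120)&(h[...,2]>40)).astype(np.uint8)
E
python3 - <<'E'
from h import *
for n in("top","side"):
    c=dict(np.load(f"pics/{n}0.npz"));W=cloud(c)
    m=cv2.morphologyEx(blue(c),cv2.MORPH_CLOSE,np.ones((9,9)))
    k,L,S,C=cv2.connectedComponentsWithStats(m)
    for i in range(1,k):
        if S[i,4]<100: continue
        p=W[L==i];p=p[np.isfinite(p[:,0])]
        if len(p)==0: continue
        zt=np.percentile(p[:,2],80); t=p[abs(p[:,2]-zt)<.006]
        (cx,cy),r=cv2.minEnclosingCircle(t[:,:2].astype(np.float32))
        print(n,np.round(C[i]),S[i,4],"z",zt.round(4),"circ",round(cx,4),round(cy,4),"D",round(2*r,4),"mid",np.round(t.mean(0),4),len(t))
    # dowels: above board
    B=(abs(W[...,0]-.47)<.18)&(abs(W[...,1]-.07)<.2)
    zb=W[...,2][B&(W[...,2]>.01)&(W[...,2]<.03)]; print("board z",np.median(zb))
    m=(B&(W[...,2]>.037)&(W[...,2]<.055)).astype(np.uint8)
    k,L,S,C=cv2.connectedComponentsWithStats(m)
    for i in range(1,k):
        if S[i,4]<15: continue
        p=W[L==i];(cx,cy),r=cv2.minEnclosingCircle(p[:,:2].astype(np.float32))
        print("  dow",np.round(C[i]),S[i,4],np.round(p.mean(0),4),np.median(p[:,2]).round(4),"circ",round(cx,4),round(cy,4),round(2*r,4))
E
```

```text
top [580.  99.] 787 z 0.1539 circ 0.7851 -0.4869 D 0.0577 mid [ 0.7804 -0.4799  0.1527] 387
top [473. 191.] 471 z 0.0468 circ 0.6167 -0.3055 D 0.0536 mid [ 0.6169 -0.3035  0.0456] 388
top [177. 275.] 680 z 0.0478 circ 0.4436 0.33 D 0.0628 mid [0.4441 0.3292 0.0465] 606
top [441. 288.] 265 z 0.047 circ 0.4117 -0.2303 D 0.0416 mid [ 0.4121 -0.2298  0.0457] 221
top [220. 298.] 214 z 0.0479 circ 0.3946 0.2373 D 0.0331 mid [0.3952 0.2371 0.0466] 187
board z 0.01823844162577437
  dow [270. 186.] 27 [0.63   0.1307 0.0444] 0.0451 circ 0.6281 0.1302 0.0107
  dow [290. 204.] 72 [0.5926 0.0898 0.045 ] 0.0448 circ 0.5928 0.0901 0.0198
  dow [312. 224.] 153 [0.5486 0.0421 0.0454] 0.0456 circ 0.5491 0.0421 0.0295
  dow [339. 248.] 275 [ 0.4983 -0.0126  0.0456] 0.0457 circ 0.4987 -0.0126 0.0398
  dow [219. 299.] 227 [0.3942 0.2378 0.0464] 0.0465 circ 0.3939 0.2385 0.035
  dow [380. 307.] 80 [ 0.3748 -0.0963  0.0491] 0.0516 circ 0.3732 -0.1013 0.0393
side [385.  23.] 206 z 0.1329 circ 0.3811 -1.5933 D 0.516 mid [ 0.3857 -1.608   0.1319] 96
side [319.  41.] 851 z 0.1831 circ 0.6473 -0.888 D 0.4631 mid [ 0.6459 -0.9026  0.1828] 58
side [271.  55.] 146 z 0.2348 circ 0.7454 -0.7216 D 0.1504 mid [ 0.7643 -0.738   0.2339] 75
board z 0.016496875569142366
  dow [388. 217.] 111 [ 0.3692 -0.0943  0.0466] 0.0473 circ 0.3686 -0.1051 0.0492
  dow [336. 236.] 140 [ 0.4963 -0.0052  0.0432] 0.0429 circ 0.4969 -0.0083 0.0457
  dow [314. 248.] 88 [0.546  0.0497 0.043 ] 0.0434 circ 0.5461 0.0482 0.0308
  dow [292. 259.] 46 [0.5909 0.0969 0.0426] 0.043 circ 0.5905 0.0957 0.0202
  dow [274. 269.] 21 [0.6281 0.137  0.0413] 0.0414 circ 0.6278 0.1376 0.0108
  dow [377. 308.] 187 [0.392  0.245  0.0436] 0.0439 circ 0.3933 0.2429 0.0399
```

move_arm(deltas=[[0,40,0,0.095],[0,40,0,0.095],[0,40,0,0.095],[26,27,0,0.095],[26,28,0,0],[27,28,0,0],[27,28,0,0],[27,28,0,0],[27,28,0,0],[0,0,0,0]], claw=85)

```text
t: 0.93
eef_pos: [0.4148, -0.2249, 0.2311]
tool_rot: [-180.0, -0.2, 48.1]
contact_force: [0.1, -0.1, 0.2]
width: 0.0853
finger_force: 0.0
```

```bash
cat > w.py <<'E'
from plant import arm
from h import *
import sys
n=sys.argv[1]
o=arm.get_obs();print(round(o["t"],2),np.round(o["eef_pos"],4),np.round(o["tool_rot"],1),np.round(o["width"],4))
c=arm.camera("wrist");np.savez(f"pics/{n}.npz",**c);cv2.imwrite(f"pics/{n}.png",c["img"][:,:,::-1])
W=cloud(c)
def rep(tag,m):
    k,L,S,C=cv2.connectedComponentsWithStats(m.astype(np.uint8))
    for i in range(1,k):
        if S[i,4]<150: continue
        p=W[L==i];p=p[np.isfinite(p[:,0])]
        if len(p)<100: continue
        t=p[abs(p[:,2]-np.percentile(p[:,2],80))<.005]
        if len(t)<60: continue
        (cx,cy),r=cv2.minEnclosingCircle(t[:,:2].astype(np.float32))
        print(tag,np.round(C[i]),"z",np.median(t[:,2]).round(4),"circ",round(cx,4),round(cy,4),"D",round(2*r,4))
rep("blue",cv2.morphologyEx(blue(c),cv2.MORPH_CLOSE,np.ones((15,15))))
z=W[...,2]
h=cv2.cvtColor(c["img"],cv2.COLOR_RGB2HSV)
B=(abs(W[...,0]-.56)<.11)&(abs(W[...,1]-.06)<.12)
rep("dowel",(z>.038)&(z<.055)&B&(blue(c)==0))
E
python3 w.py w1
```

```text
0.93 [ 0.4148 -0.2249  0.2311] [-180.    -0.2   48.1] 0.0853
blue [602. 101.] z 0.0439 circ 0.6156 -0.3049 D 0.0544
blue [332. 208.] z 0.0443 circ 0.4107 -0.2308 D 0.0405
```

View pics/w1.png

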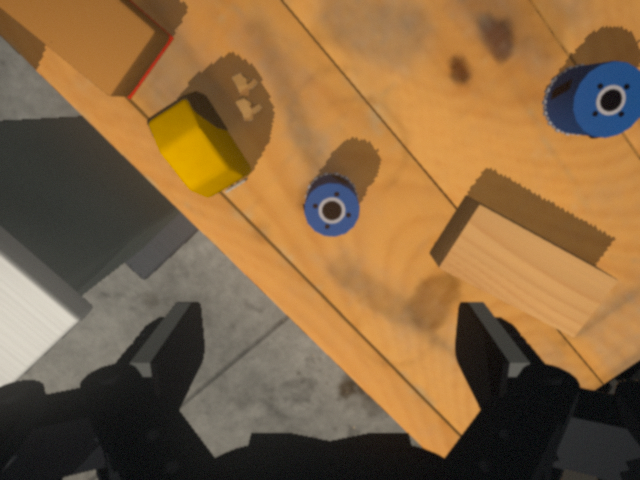

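The wrist view shows saw_44 at (332,208), the yellow block at (205,145) and the wood block at (525,265). Both blocks are clear of the finger line if the claw is only partly open.

move_arm(deltas=[[0,0,-30,0],[0,0,-35,0],[0,0,-35,0],[0,0,-30,0],[0,0,-20,0],[0,0,0,0],[0,0,0,0],[0,0,0,0],[0,0,0,0],[0,0,0,0]], claw=68)

```text
t: 1.82
eef_pos: [0.4125, -0.2312, 0.083]
tool_rot: [179.8, 0.0, 47.7]
contact_force: [-0.7, -0.4, 0.7]
width: 0.0679
finger_force: 0.0
```

```bash
python3 w.py w2
```

```text
1.82 [ 0.4125 -0.2312  0.083 ] [179.8   0.   47.7] 0.0679
blue [327. 271.] z 0.0442 circ 0.4103 -0.2313 D 0.0429
```

move_arm(deltas=[[-2,0,-20,0],[0,0,-20,0],[0,0,-20,0],[0,0,-10,0],[0,0,-4,0],[0,0,0,0],[0,0,0,0],[0,0,0,0],[0,0,0,0],[0,0,0,0]])

```text
t: 2.7
eef_pos: [0.4101, -0.2305, 0.0081]
tool_rot: [179.9, 0.0, 47.7]
contact_force: [0.5, 0.2, -0.2]
width: 0.0682
finger_force: 0.0
```

move_arm(deltas=[[0,0,0,0],[0,0,0,0],[0,0,0,0],[0,0,0,0],[0,0,0,0],[0,0,0,0],[0,0,0,0],[0,0,0,0],[0,0,0,0],[0,0,0,0]], claw=30)

```text
t: 3.53
eef_pos: [0.4099, -0.2303, 0.008]
tool_rot: [180.0, 0.0, 47.7]
contact_force: [-0.7, 1.5, 6.3]
width: 0.0431
finger_force: 60.4
```

move_arm(deltas=[[0,0,10,0],[0,0,25,0],[0,0,35,0],[0,0,30,0],[0,0,10,0],[10,20,0,0],[18,30,0,0],[18,30,0,0],[18,30,0,0],[18,30,0,0]])

```text
t: 4.37
eef_pos: [0.4917, -0.0885, 0.1171]
tool_rot: [-180.0, 0.0, 47.7]
contact_force: [0.4, -0.7, -1.8]
width: 0.043
finger_force: 61.2
```

move_arm(deltas=[[18,30,0,0],[18,30,0,0],[18,30,0,0],[18,30,0,0],[18,30,0,0],[11,30,0,0],[0,0,0,0],[0,0,0,0],[0,0,0,0],[0,0,0,0]])

```text
t: 5.2
eef_pos: [0.5919, 0.0891, 0.1169]
tool_rot: [-180.0, 0.1, 47.7]
contact_force: [0.5, 0.2, -0.5]
width: 0.0429
finger_force: 61.2
```

```bash
python3 w.py w3
```

```text
5.2 [0.5919 0.0891 0.1169] [-1.80e+02  1.00e-01  4.77e+01] 0.0429
blue [332. 365.] z 0.153 circ 0.5907 0.0884 D 0.0456
dowel [330. 134.] z 0.0432 circ 0.6301 0.1318 D 0.012
dowel [329. 236.] z 0.0435 circ 0.5927 0.0911 D 0.0195
```

View pics/w3.png

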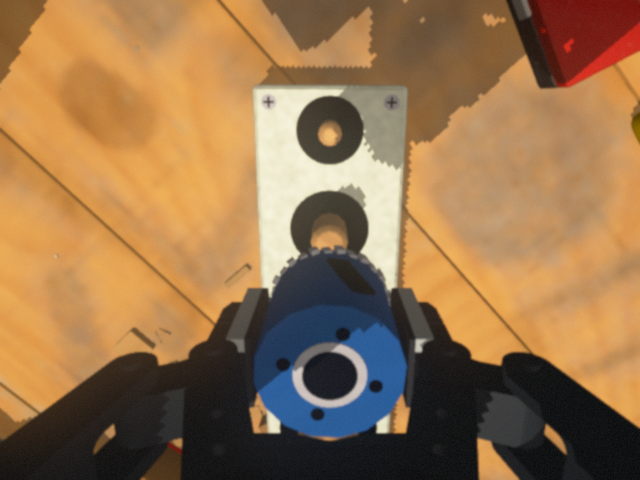

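The wrist view shows saw_44 held upright at (332,370), with the dowel_20 shadow at (329,225) just ahead of its rim and in line with it. I'll shift 2 mm and lower.

move_arm(deltas=[[2,2,-15,0],[0,0,-20,0],[0,0,-20,0],[0,0,-15,0],[0,0,-10,0],[0,0,-5,0],[0,0,-3,0],[0,0,-2,0],[0,0,0,0],[0,0,0,0]])

```text
t: 6.08
eef_pos: [0.5952, 0.0918, 0.0281]
tool_rot: [179.9, -0.1, 47.7]
contact_force: [1.1, -0.5, -0.4]
width: 0.0433
finger_force: 61.2
```

move_arm(deltas=[[0,0,-1,0],[0,0,0,0],[0,0,0,0],[0,0,0,0],[0,0,0,0],[0,0,0,0],[0,0,0,0],[0,0,0,0],[0,0,0,0],[0,0,0,0]], claw=62)

```text
t: 6.92
eef_pos: [0.5945, 0.0919, 0.0263]
tool_rot: [-180.0, 0.0, 47.7]
contact_force: [-0.5, 0.3, -0.2]
width: 0.062
finger_force: 0.0
```

move_arm(deltas=[[0,0,15,0],[0,0,30,0],[0,0,35,0],[0,0,35,0],[0,0,30,0],[0,0,10,0],[2,-25,0,0],[2,-38,0,0],[2,-38,0,0],[2,-38,0,0]])

```text
t: 7.75
eef_pos: [0.6021, -0.048, 0.1807]
tool_rot: [-180.0, 0.0, 47.8]
contact_force: [-0.3, 0.0, -0.2]
width: 0.0627
finger_force: 0.0
```

move_arm(deltas=[[2,-38,0,0],[2,-38,0,0],[2,-38,0,0],[2,-38,0,0],[2,-38,0,0],[2,-38,0,0],[2,-30,0,0],[0,0,-30,0],[0,0,-10,0],[0,0,0,0]], claw=80)

```text
t: 8.58
eef_pos: [0.6137, -0.3031, 0.1359]
tool_rot: [-179.5, 0.0, 47.7]
contact_force: [0.1, 0.9, -0.7]
width: 0.0798
finger_force: 0.0
```

```bash
python3 w.py w4
```

```text
8.58 [ 0.6137 -0.3031  0.1359] [-179.5    0.    47.7] 0.0798
blue [338. 233.] z 0.0442 circ 0.6166 -0.3051 D 0.0525
```

View pics/w4.png

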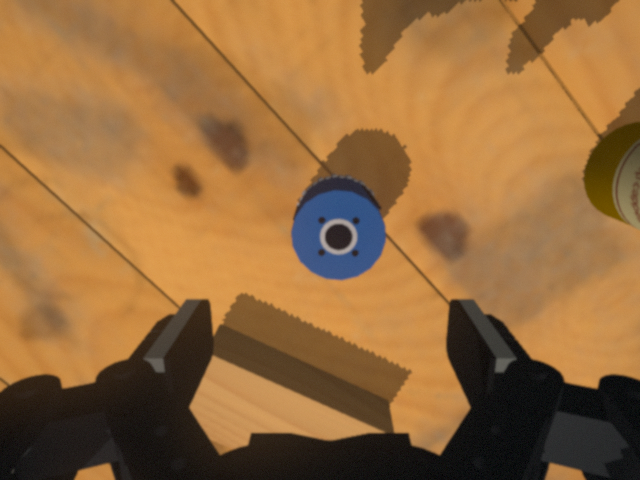

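The view shows saw_54 at (338,235). The wood block starts near row 325, which leaves the finger line clear.

move_arm(deltas=[[2.5,-2,-25,0],[0,0,-30,0],[0,0,-30,0],[0,0,-20,0],[0,0,-12,0],[0,0,-7,0],[0,0,-3,0],[0,0,0,0],[0,0,0,0],[0,0,0,0]])

```text
t: 9.47
eef_pos: [0.6202, -0.3077, 0.0162]
tool_rot: [179.8, -0.0, 47.7]
contact_force: [0.5, -0.2, 0.1]
width: 0.0801
finger_force: 0.0
```

move_arm(deltas=[[0,0,0,0],[0,0,0,0],[0,0,0,0],[0,0,0,0],[0,0,0,0],[0,0,0,0],[0,0,0,0],[0,0,0,0],[0,0,0,0],[0,0,0,0]], claw=40)

```text
t: 10.3
eef_pos: [0.6198, -0.3076, 0.0157]
tool_rot: [179.9, -0.0, 47.7]
contact_force: [-1.9, 1.1, 5.8]
width: 0.0526
finger_force: 63.5
```

move_arm(deltas=[[0,0,10,0],[0,0,25,0],[0,0,35,0],[0,0,25,0],[0,0,10,0],[-5,20,0,0],[-7,34,0,0],[-7,34,0,0],[-7,34,0,0],[-7,34,0,0]])

```text
t: 11.13
eef_pos: [0.5847, -0.1494, 0.1182]
tool_rot: [-179.9, 0.0, 47.7]
contact_force: [1.2, -0.2, -1.5]
width: 0.0529
finger_force: 63.3
```

move_arm(deltas=[[-7,34,0,0],[-7,34,0,0],[-7,34,0,0],[-7,34,0,0],[-7,34,0,0],[-3,24,0,0],[0,0,0,0],[0,0,0,0],[0,0,0,0],[0,0,0,0]])

```text
t: 11.97
eef_pos: [0.5482, 0.042, 0.119]
tool_rot: [-180.0, 0.0, 47.7]
contact_force: [0.8, -0.2, -1.2]
width: 0.0525
finger_force: 63.3
```

```bash
python3 w.py w5
```

```text
11.97 [0.5482 0.042  0.119 ] [-180.     0.    47.7] 0.0525
blue [363. 103.] z 0.0624 circ 0.6027 0.0884 D 0.0305
blue [300. 114.] z 0.0624 circ 0.5858 0.0988 D 0.0346
blue [331. 351.] z 0.1476 circ 0.5469 0.0415 D 0.0552
dowel [329. 223.] z 0.0429 circ 0.5515 0.0468 D 0.0279
```

View pics/w5.png

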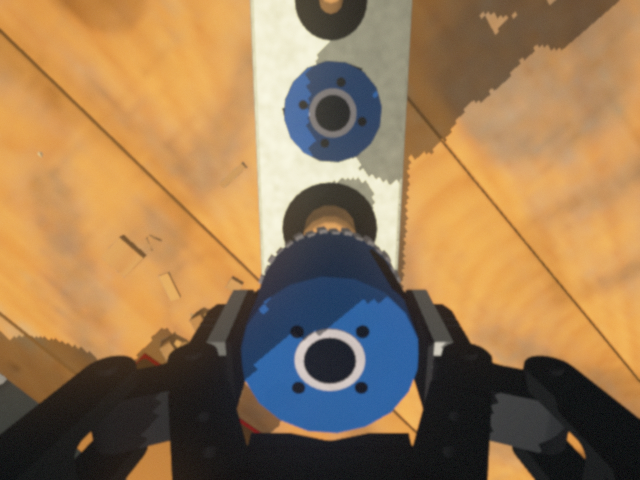

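Saw_44 is seated over its shadow at (332,112). Saw_54 is held at (331,355) and lined up with its own shadow.

move_arm(deltas=[[1.5,1.5,-15,0],[0,0,-20,0],[0,0,-20,0],[0,0,-15,0],[0,0,-7,0],[0,0,-4,0],[0,0,-2,0],[0,0,-1,0],[0,0,0,0],[0,0,0,0]])

```text
t: 12.85
eef_pos: [0.5503, 0.0443, 0.0362]
tool_rot: [179.9, -0.1, 47.7]
contact_force: [0.4, -0.7, -2.3]
width: 0.0525
finger_force: 63.3
```

```bash
python3 -c "
from plant import arm;o=arm.get_obs();print(o['eef_pos'],o['contact_force'])"
```

```text
[0.55031493 0.04428856 0.03617316] [ 0.44077785 -0.67734578 -2.3097583 ]
```

move_arm(deltas=[[0,0,-1,0],[0,0,-1,0],[0,0,0,0],[0,0,0,0],[0,0,0,0],[0,0,0,0],[0,0,0,0],[0,0,0,0],[0,0,0,0],[0,0,0,0]])

```text
t: 13.68
eef_pos: [0.55, 0.0444, 0.0337]
tool_rot: [180.0, -0.0, 47.7]
contact_force: [-0.1, 0.7, 4.8]
width: 0.0527
finger_force: 63.7
```

move_arm(deltas=[[0,0,0,0],[0,0,0,0],[0,0,0,0],[0,0,0,0],[0,0,0,0],[0,0,0,0],[0,0,0,0],[0,0,0,0],[0,0,0,0],[0,0,0,0]], claw=70)

```text
t: 14.52
eef_pos: [0.5496, 0.0444, 0.0333]
tool_rot: [-180.0, 0.0, 47.7]
contact_force: [-0.1, 0.1, -0.0]
width: 0.0703
finger_force: 0.0
```

move_arm(deltas=[[0,0,15,0],[0,0,30,0],[0,0,35,0],[0,0,35,0],[0,0,15,0],[-15,19,0,0],[-25,31,0,0],[-25,31,0,0],[-25,31,0,0],[-25,31,0,0]])

```text
t: 15.35
eef_pos: [0.4333, 0.1884, 0.1634]
tool_rot: [180.0, -0.0, 47.7]
contact_force: [-0.2, -0.1, 0.1]
width: 0.0701
finger_force: 0.0
```

move_arm(deltas=[[-25,31,0,0],[-15,19,0,0],[0,0,-15,0],[0,0,-15,0],[0,0,0,0],[0,0,0,0],[0,0,0,0],[0,0,0,0],[0,0,0,0],[0,0,0,0]], claw=60)

```text
t: 16.18
eef_pos: [0.3952, 0.2373, 0.1339]
tool_rot: [180.0, -0.1, 47.7]
contact_force: [0.2, 0.3, -0.4]
width: 0.0604
finger_force: 0.0
```

```bash
python3 w.py w6
```

```text
16.18 [0.3952 0.2373 0.1339] [ 1.80e+02 -1.00e-01  4.77e+01] 0.0604
blue [272.  45.] z 0.0445 circ 0.443 0.3322 D 0.0633
blue [327. 231.] z 0.0443 circ 0.3936 0.2397 D 0.0321
```

View pics/w6.png

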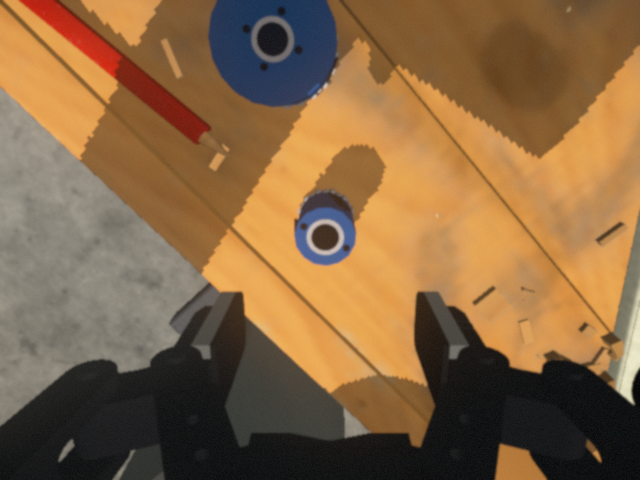

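Saw_35 is at (325,235) with its finger line free, and saw_64 is at (272,45).

move_arm(deltas=[[-1,1.5,-25,0],[0,0,-30,0],[0,0,-30,0],[0,0,-20,0],[0,0,-10,0],[0,0,-5,0],[0,0,0,0],[0,0,0,0],[0,0,0,0],[0,0,0,0]])

```text
t: 17.07
eef_pos: [0.3947, 0.2393, 0.0146]
tool_rot: [179.9, -0.1, 47.7]
contact_force: [-0.0, -0.5, 1.0]
width: 0.06
finger_force: 0.0
```

move_arm(deltas=[[0,0,0,0],[0,0,0,0],[0,0,0,0],[0,0,0,0],[0,0,0,0],[0,0,0,0],[0,0,0,0],[0,0,0,0],[0,0,0,0],[0,0,0,0]], claw=20)

```text
t: 17.9
eef_pos: [0.3941, 0.2391, 0.0143]
tool_rot: [180.0, -0.1, 47.7]
contact_force: [-2.7, -1.0, 7.9]
width: 0.0335
finger_force: 59.1
```

move_arm(deltas=[[0,0,10,0],[0,0,25,0],[0,0,35,0],[0,0,25,0],[0,0,10,0],[15,-8,0,0],[30,-14,0,0],[30,-14,0,0],[30,-14,0,0],[30,-14,0,0]])

```text
t: 18.73
eef_pos: [0.5292, 0.1742, 0.1177]
tool_rot: [-180.0, 0.0, 47.7]
contact_force: [0.0, 1.0, -0.3]
width: 0.0343
finger_force: 60.0
```

move_arm(deltas=[[30,-14,0,0],[30,-14,0,0],[25,-10,0,0],[15,-6,0,0],[0,0,0,0],[0,0,0,0],[0,0,0,0],[0,0,0,0],[0,0,0,0],[0,0,0,0]])

```text
t: 19.57
eef_pos: [0.628, 0.1315, 0.1184]
tool_rot: [-180.0, 0.0, 47.8]
contact_force: [-0.1, -0.8, -0.8]
width: 0.0341
finger_force: 60.0
```

```bash
python3 w.py w7
```

```text
19.57 [0.628  0.1315 0.1184] [-180.     0.    47.8] 0.0341
blue [333. 372.] z 0.1482 circ 0.6276 0.1306 D 0.0366
dowel [333. 240.] z 0.0429 circ 0.6275 0.1286 D 0.0072
dowel [368. 412.] z 0.0486 circ 0.5747 0.0389 D 0.0175
dowel [293. 415.] z 0.0502 circ 0.543 0.0669 D 0.0234
```

View pics/w7.png

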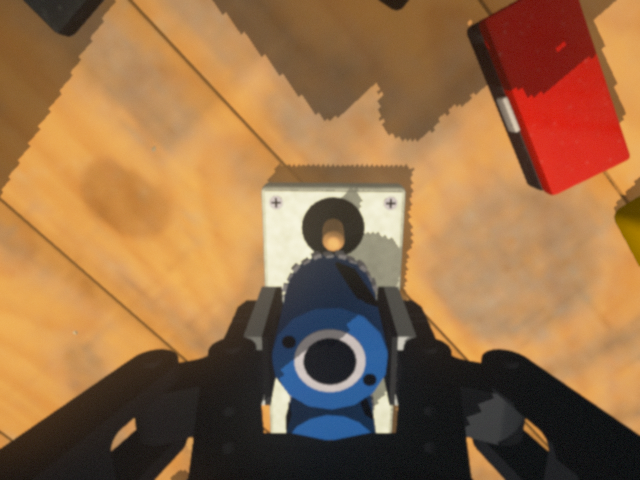

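Saw_35 is held upright at (330,365) and the dowel_12 shadow is straight ahead at (333,225).

move_arm(deltas=[[1.5,0,-15,0],[0,0,-20,0],[0,0,-20,0],[0,0,-15,0],[0,0,-8,0],[0,0,-4,0],[0,0,-2,0],[0,0,-1,0],[0,0,-1,0],[0,0,0,0]])

```text
t: 20.45
eef_pos: [0.6307, 0.131, 0.0331]
tool_rot: [179.9, -0.1, 47.7]
contact_force: [-0.1, -0.0, -1.0]
width: 0.0342
finger_force: 60.0
```

move_arm(deltas=[[0,0,-0.5,0],[0,0,0,0],[0,0,0,0],[0,0,0,0],[0,0,0,0],[0,0,0,0],[0,0,0,0],[0,0,0,0],[0,0,0,0],[0,0,0,0]])

```text
t: 21.28
eef_pos: [0.6305, 0.1309, 0.0323]
tool_rot: [180.0, -0.0, 47.7]
contact_force: [-1.1, -0.7, 5.2]
width: 0.034
finger_force: 60.5
```

move_arm(deltas=[[0,0,0,0],[0,0,0,0],[0,0,0,0],[0,0,0,0],[0,0,0,0],[0,0,0,0],[0,0,0,0],[0,0,0,0],[0,0,0,0],[0,0,0,0]], claw=55)

```text
t: 22.12
eef_pos: [0.6301, 0.1309, 0.0318]
tool_rot: [180.0, 0.0, 47.7]
contact_force: [-0.2, 0.6, 0.1]
width: 0.0548
finger_force: 0.0
```

move_arm(deltas=[[0,0,15,0],[0,0,30,0],[0,0,35,0],[0,0,35,0],[0,0,15,0],[-15,16,0,0],[-27,29,0,0],[-27,29,0,0],[-27,29,0,0],[-27,29,0,0]])

```text
t: 22.95
eef_pos: [0.506, 0.2639, 0.1632]
tool_rot: [180.0, -0.1, 47.7]
contact_force: [0.5, 0.7, -0.2]
width: 0.0548
finger_force: 0.0
```

move_arm(deltas=[[-27,29,0,0],[-27,29,0,0],[-10,10,0,0],[0,0,-15,0],[0,0,-10,0],[0,0,0,0],[0,0,0,0],[0,0,0,0],[0,0,0,0],[0,0,0,0]], claw=85.4)

```text
t: 23.78
eef_pos: [0.4439, 0.3306, 0.1374]
tool_rot: [180.0, -0.0, 47.7]
contact_force: [0.2, 0.2, -0.6]
width: 0.0853
finger_force: 0.0
```

```bash
python3 w.py w8
```

```text
23.78 [0.4439 0.3306 0.1374] [180.   -0.   47.7] 0.0853
blue [325. 223.] z 0.0443 circ 0.4436 0.3328 D 0.0623
```

View pics/w8.png

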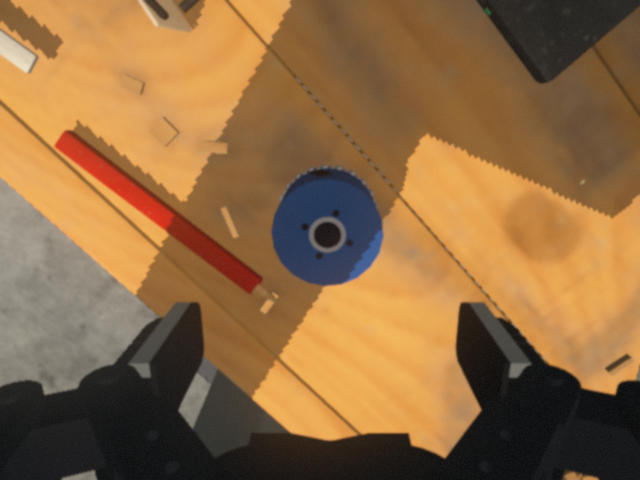

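Saw_64 is at (328,230). The pencil, with its tip at (265,290), lies lower than the open fingertips will be.

move_arm(deltas=[[0,1.5,-25,0],[0,0,-30,0],[0,0,-30,0],[0,0,-20,0],[0,0,-10,0],[0,0,-6,0],[0,0,0,0],[0,0,0,0],[0,0,0,0],[0,0,0,0]])

```text
t: 24.67
eef_pos: [0.4442, 0.333, 0.0173]
tool_rot: [179.9, -0.1, 47.7]
contact_force: [-1.0, -0.4, 0.9]
width: 0.0856
finger_force: 0.0
```

move_arm(deltas=[[0,0,0,0],[0,0,0,0],[0,0,0,0],[0,0,0,0],[0,0,0,0],[0,0,0,0],[0,0,0,0],[0,0,0,0],[0,0,0,0],[0,0,0,0]], claw=50)

```text
t: 25.5
eef_pos: [0.4438, 0.3327, 0.0171]
tool_rot: [180.0, -0.1, 47.7]
contact_force: [-2.2, -0.9, 7.0]
width: 0.0619
finger_force: 64.3
```

move_arm(deltas=[[0,0,10,0],[0,0,25,0],[0,0,35,0],[0,0,25,0],[0,0,10,0],[3,-20,0,0],[5,-34,0,0],[5,-34,0,0],[5,-34,0,0],[5,-34,0,0]])

```text
t: 26.33
eef_pos: [0.4652, 0.1751, 0.1201]
tool_rot: [-180.0, 0.1, 47.8]
contact_force: [0.3, 0.1, -2.9]
width: 0.0619
finger_force: 66.0
```

move_arm(deltas=[[5,-34,0,0],[5,-34,0,0],[5,-34,0,0],[5,-34,0,0],[5,-34,0,0],[6,-18,0,0],[0,0,0,0],[0,0,0,0],[0,0,0,0],[0,0,0,0]])

```text
t: 27.17
eef_pos: [0.4963, -0.0104, 0.1203]
tool_rot: [-179.9, 0.0, 47.8]
contact_force: [0.8, 0.5, -1.8]
width: 0.0618
finger_force: 66.1
```

```bash
python3 w.py w9
```

```text
27.17 [ 0.4963 -0.0104  0.1203] [-179.9    0.    47.8] 0.0618
blue [365.  88.] z 0.0624 circ 0.5543 0.0405 D 0.0479
blue [295.  87.] z 0.0625 circ 0.5407 0.0538 D 0.0446
blue [330. 347.] z 0.1474 circ 0.4956 -0.011 D 0.065
dowel [337. 212.] z 0.0416 circ 0.5081 -0.0035 D 0.0282
```

View pics/w9.png

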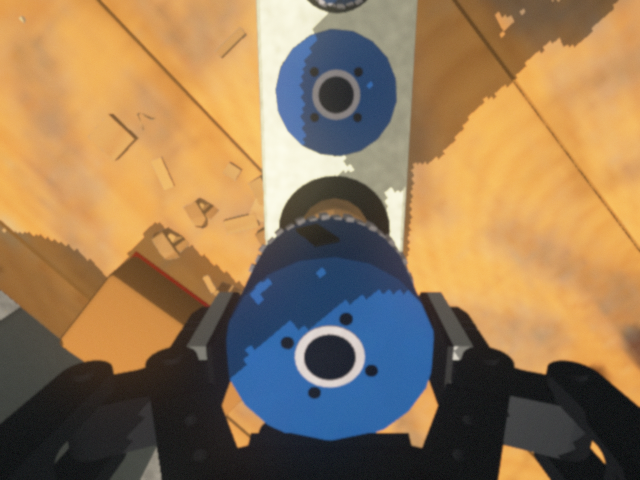

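Saw_54 is seated at (336,92). Saw_64 is held in line with its dowel, but a wood block at (140,315) lies near the left finger. I'll check the clearance before lowering.

```bash
python3 - <<'E'
from h import *
for n in("top0","w9"):
    W=cloud(dict(np.load(f"pics/{n}.npz")))
    d=W[...,:2]-np.array([.4985,-.012]); a=np.deg2rad(-42.3)
    s=d@[np.cos(a),np.sin(a)]; t=d@[-np.sin(a),np.cos(a)]
    # obstacles either side, within +-45mm along row
    for sg in(1,-1):
        m=(sg*s>.044)&(sg*s<.12)&(abs(t)<.045)&(W[...,2]>.012)&(W[...,2]<.1)
        for lo in(.044,.054,.064,.074,.084,.094,.104):
            q=m&(sg*s>=lo)&(sg*s<lo+.01)
            if q.sum()>3: print(n,sg,lo,q.sum(),"zmax",W[...,2][q].max().round(3),"t",t[q].min().round(3),t[q].max().round(3))
E
```

```text
top0 -1 0.044 11 zmax 0.017 t -0.011 0.028
top0 -1 0.074 18 zmax 0.018 t 0.001 0.015
top0 -1 0.084 9 zmax 0.019 t -0.015 0.012
top0 -1 0.094 25 zmax 0.037 t -0.045 -0.003
top0 -1 0.104 37 zmax 0.039 t -0.045 -0.005
w9 -1 0.044 212 zmax 0.016 t -0.011 0.03
w9 -1 0.074 193 zmax 0.016 t 0.0 0.015
w9 -1 0.084 114 zmax 0.016 t 0.002 0.015
w9 -1 0.094 428 zmax 0.034 t -0.045 -0.003
w9 -1 0.104 842 zmax 0.035 t -0.045 -0.003
```

move_arm(deltas=[[2.5,-1,-15,0],[0,0,-20,0],[0,0,-20,0],[0,0,-15,0],[0,0,-8,0],[0,0,-3,0],[0,0,-2,0],[0,0,-1,0],[0,0,0,0],[0,0,0,0]])

```text
t: 28.05
eef_pos: [0.5003, -0.0127, 0.0376]
tool_rot: [179.9, -0.0, 47.7]
contact_force: [0.8, -0.4, -1.0]
width: 0.0621
finger_force: 66.1
```

move_arm(deltas=[[0,0,-0.5,0],[0,0,-0.5,0],[0,0,0,0],[0,0,0,0],[0,0,0,0],[0,0,0,0],[0,0,0,0],[0,0,0,0],[0,0,0,0],[0,0,0,0]])

```text
t: 28.88
eef_pos: [0.4996, -0.0126, 0.0358]
tool_rot: [-180.0, 0.0, 47.7]
contact_force: [-0.4, -0.3, -1.9]
width: 0.0619
finger_force: 66.1
```

move_arm(deltas=[[0,0,0,0],[0,0,0,0],[0,0,0,0],[0,0,0,0],[0,0,0,0],[0,0,0,0],[0,0,0,0],[0,0,0,0],[0,0,0,0],[0,0,0,0]], claw=80)

```text
t: 29.72
eef_pos: [0.4996, -0.0126, 0.0358]
tool_rot: [180.0, -0.0, 47.7]
contact_force: [-0.5, 0.7, 0.3]
width: 0.0799
finger_force: 0.0
```

move_arm(deltas=[[0,0,15,0],[0,0,30,0],[0,0,35,0],[0,0,35,0],[0,0,35,0],[-15,-15,20,0],[-20,-20,20,0],[0,0,0,0],[0,0,0,0],[0,0,0,0]])

```text
t: 30.55
eef_pos: [0.4645, -0.0474, 0.2254]
tool_rot: [-180.0, -0.0, 47.7]
contact_force: [-0.3, -0.1, 0.0]
width: 0.0797
finger_force: 0.0
```

```bash
python3 w.py w10
```

```text
30.55 [ 0.4645 -0.0474  0.2254] [-180.    -0.    47.7] 0.0797
blue [332.  30.] z 0.0625 circ 0.5484 0.044 D 0.0535
blue [333. 136.] z 0.0624 circ 0.499 -0.0123 D 0.0617
```

View pics/w10.png

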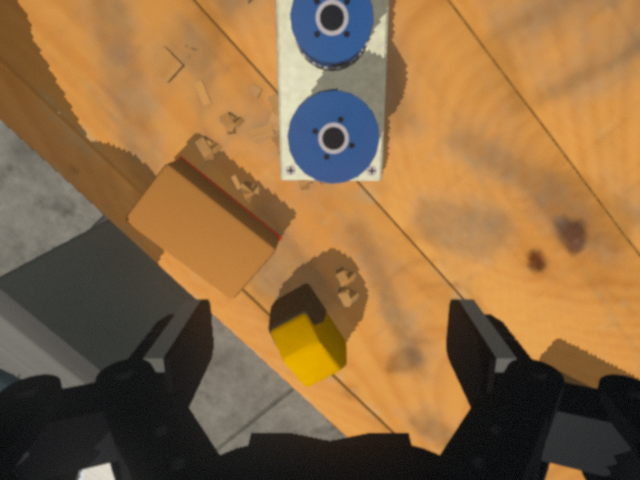

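Saw_64 at (333,136) and saw_54 at (332,20) sit flat with their tops at z = 0.0625. I'll check all four with the top camera and hand in if they hold.

```bash
python3 - <<'E'
from plant import arm
from h import *
c=arm.camera("top");W=cloud(c);m=blue(c);ok=[]
for n,D,x,y in(("64",64,.4987,-.0126),("54",54,.5491,.0421),("44",44,.5928,.0901),("35",35,.629,.1305)):
    q=(W[...,2]>.055)&(W[...,2]<.08)&(np.hypot(W[...,0]-x,W[...,1]-y)<.001*(D/2+8))
    p=W[q];(cx,cy),r=cv2.minEnclosingCircle(p[:,:2].astype(np.float32))
    A=np.c_[p[:,:2]-p[:,:2].mean(0),np.ones(len(p))];k=np.linalg.lstsq(A,p[:,2],rcond=None)[0]
    e=np.hypot(cx-x,cy-y);z=np.median(p[:,2]);print(n,"off mm",(1e3*e).round(1),"D",round(2e3*r,1),"z",z.round(4),"tilt",np.hypot(*k[:2]).round(3))
    ok.append(e<.008 and abs(z-.0655)<.004)
cv2.imwrite("pics/top1.png",c["img"][:,:,::-1])
if all(ok): print(arm.close_job())
E
```

```text
64 off mm 9.9 D 58.8 z 0.0642 tilt 0.04
54 off mm 1.6 D 54.0 z 0.0644 tilt 0.01
44 off mm 2.8 D 44.3 z 0.0645 tilt 0.017
35 off mm 1.2 D 35.4 z 0.0646 tilt 0.027
```

The top view of saw_64 is probably cut off by the arm, since it reads only 58.8 mm across. The unobstructed wrist view puts it within 1 mm of its dowel, with its top level with saw_54's, so I'm handing in.

```bash
python3 -c "
from plant import arm;print(arm.close_job())"
```

```text
the job is handed in; nothing more can be done
None
```

I put all four hole saws back on the rack in size order and handed the job in at about 31 s. By my camera measurements each sits flat, within about 3 mm of its dowel; the hand-in gave no verdict.

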